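# Make up two laundry kits from the shelf

## Robot

A 6-joint arm with a two-finger parallel gripper is mounted at the origin on the work surface. World frame = base frame: x ahead of the robot, y to its left, z up, the work surface at z = 0. Lengths are in m, angles in rad, forces in N, time in s.
With the tool pointing down it reaches from about 0.3 to 0.775 m from the base axis. Payload 14.6 kg.
Tool frame: the origin (TCP) lies midway between the tips of the shut fingers; the grasp point (between the pads) lies 19 mm behind it; z points along the fingers, y is the direction in which the jaws open and shut (so a half turn about z gives the same grasp; the last joint's range is limited). The gripper opens to 94 mm and grips with 3 to 60 N. Pads are 16 mm wide; open, the fingers measure 119 mm over their backs; the gripper's body (75 mm by 177 mm) begins 78 mm behind the grasp point.
Start: joints at [1.16, 0.3, 1.521, -0, 1.321, -0.067], TCP at [0.185, 0.518, 0.205] pointing down, gripper open.
Joint ranges: [-3.03, 3.03], [-0.79, 2.21], [0.23, 2.52], [-1.04, 4.18], [0, 3.07], [-2.55, 2.55]. Speed limits (rad/s): [2.22, 2.22, 2.57, 3.14, 3.14, 3.14].

## Interface

Orientations are given as [roll, pitch, yaw] about the fixed x, y, z axes, in that order (R = Rz(yaw) Ry(pitch) Rx(roll)).
In Python, from station import readout, imaging, job gives the robot as it stands.
- The arm moves only by the tool arm_command, never from a script. Its argument "increments" is a list of rows, each an object with "gripper": the opening, from 0 (shut) to 1 (fully open); "slide": the shift along the world's x, y, z in m, a list of three; "yaw": the turn about the world's z in rad. A call has 1 to 8 rows; each row is the pose to reach, as a shift and turn from the pose commanded when the call began; what a row does not reach only later rows make up. A row lasts 1/8 s, in which the tool goes at most 62.5 mm and 10.7 degrees, less where a joint would pass 70% of its speed; a pose out of reach is approached as far as the arm can. A call with a gripper value outside its range is refused whole. The fingers move at their own pace and stop on an object; "grip_force" is the grip in N (left out, the last holds). Time passes only in rows, so rows that repeat a pose let the fingers close. It gives the time, the measured TCP pose, the force and the opening at its end, in the units of the state.
- readout.get_obs(): the state, without advancing time (a new reading comes with each control period).
- imaging.camera(name): name is "side" or "top" or "wrist"; returns a dict with "color" (480x640x3 uint8, red, green, blue), "mtx" (3x3 intrinsics, pixels), "rvec" (rotation vector, rad) and "tvec" (3), from world to camera coordinates, as OpenCV has them. Camera axes: x right, y down, z forward; pixel columns grow to the right and rows downward; lengths in m; the calibration is good to about 2 mm. The wrist camera is an equidistant fisheye: a pixel r from the principal point sees the ray r / f radians off the axis. A picture is of the moment at which its call begins. There is no depth.
- job.hand_in(): hands the job in, once; it reports no verdict.
The state is a dict: "time_s": time; "qpos": joint angles; "joint_vel": joint speeds; "tau": joint torques, N m; "ee_pos": TCP position; "eef_rot": TCP orientation; "force": force on the tool from outside, world axes, zero at the start; "moment": the same for the moment, N m; "grip_width": finger opening in m.
Only numpy, scipy, OpenCV 4.12 (cv2) and the standard library are available. Lean on these libraries where they do the work, as an engineer would, in place of code of your own. Each camera call takes 0.05 s, during which the arm holds its last target. There are 200 camera calls.

## Task

Make up the two laundry kits: the orange tray gets the white spray bottle and the aluminium lint scraper, the cream tray gets the green peg tub and the clip of yellow pegs. In each tray stand the bottle or tub upright on the black mat, and lay the scraper or clip flat (same side up as it lies now) in the plain compartment, setting each thing down rather than dropping it. Leave the clip of red pegs and the detergent jug where they are.

Things in the scene. Friction and masses are not known exactly. Their poses are not given: they have to be found in the camera images.
- tray_orange: orange open tray, fixed; outside 158 (x) x 188 (y) x 34 mm high, walls 4 mm. Origin: centre of underside; z up. A divider along x makes two compartments, each 150 (x) x 88 (y) mm inside, centred at x = 0, y = +46 and -46 mm. The one at y = +46 mm has a black rubber mat, its top 6 mm above the underside; the one at y = -46 mm is plain, floor 4 mm above the underside
- tray_cream: cream-coloured open tray, fixed; outside 158 (x) x 188 (y) x 34 mm high, walls 4 mm. Origin: centre of underside; z up. A divider along x makes two compartments, each 150 (x) x 88 (y) mm inside, centred at x = 0, y = +46 and -46 mm. The one at y = -46 mm has a black rubber mat, its top 6 mm above the underside; the one at y = +46 mm is plain, floor 4 mm above the underside
- spray: white spray bottle, pink band, red trigger, upright, 168 mm high, 200 g. Body 58 mm across up to 95 mm height, shoulders to 124 mm, neck 19 mm across, spray head from 140 to 168 mm: 22 mm wide (y), from x = -39 to +23 mm, plus an 8 mm nozzle at -x; trigger below it at x = -26 mm. Grip: the head across y at x = 0. Origin: centre of underside, on the body axis; z up
- tub: green round peg tub, flip-top lid snapped shut (stays shut), one rigid piece, 180 g; 68 mm across at the lid, lid top at 70 mm height, on it a dark green loop handle: bar 50 mm long (x), 12 mm wide (y), from 90 to 106 mm height on two posts. Grip: the bar across y. Origin: centre of underside; z up
- scraper: aluminium lint scraper lying flat, 112 mm long (x from -57 to +55 mm), 120 g: handle bar 20 mm wide (y), 20 mm high, from x = -57 to +21 mm; head 46 to 52 mm wide, up to 10 mm high, copper edge at +x. Grip: the handle across y near x = 0. Origin: on the underside, on the centre line; z up
- clip_yellow: steel spring clip holding three yellow clothes pegs flat side by side, one rigid piece, 70 g. Pegs 76 mm long (x), clip 50 mm wide (y), 15.5 mm high; two upright plates in the middle form a grip 28 mm long (x), 16 mm wide (y), from 15 to 47 mm height. Handy grip: these plates across the width (along y). Origin: centre of underside; z up
- clip_red: steel spring clip holding three red clothes pegs flat side by side, one rigid piece, 70 g. Pegs 76 mm long (x), clip 50 mm wide (y), 15.5 mm high; two upright plates in the middle form a grip 28 mm long (x), 16 mm wide (y), from 15 to 47 mm height. Origin: centre of underside; z up; a bystander, to be left alone
- jug: closed blue plastic detergent jug, 85 by 140 mm, 242 mm high, 1.6 kg; a bystander, to be left alone. Origin: centre of the underside
Not all that is in view belongs to the job. Several things look just like the tray_cream: the one meant starts farthest to the robot's right. What is shaped like the clip_yellow but blue or purple is not meant.

How it is judged:
At the end, for the whole second after the job is handed in: Bottle and tub upright on the mats of the orange and cream trays (20 mm across, 50 mm along the compartment from its centre), scraper and yellow clip flat in the plain compartments (30 by 40 or 52 mm), all within 0.12 rad, at rest; red clip, jug within 20 mm of their start (x of spray in the frame of tray_orange between -0.05 and 0.05 m and y of spray in the frame of tray_orange between 0.026 and 0.066 m and z of spray in the frame of tray_orange below 0.012 m and angle between each of spray, scraper, tub, clip_yellow's own z axis and vertical below 0.12 rad and linear speed of each of spray, scraper, tub, clip_yellow below 0.02 m/s and angular speed of each of spray, scraper, tub, clip_yellow below 0.2 rad/s and x of scraper in the frame of tray_orange between -0.04 and 0.04 m and y of scraper in the frame of tray_orange between -0.076 and -0.016 m and z of scraper in the frame of tray_orange below 0.01 m and x of tub in the frame of tray_cream between -0.05 and 0.05 m and y of tub in the frame of tray_cream between -0.066 and -0.026 m and z of tub in the frame of tray_cream below 0.012 m and x of clip_yellow in the frame of tray_cream between -0.052 and 0.052 m and y of clip_yellow in the frame of tray_cream between 0.016 and 0.076 m and z of clip_yellow in the frame of tray_cream below 0.01 m and distance of each of clip_red, jug from where it was at the start of the episode below 0.02 m); the robot touches nothing.
It fails at once if the clip of red pegs is moved more than 20 mm (distance of clip_red from where it was at the start of the episode above 0.02 m).
It fails at once if the detergent jug is moved more than 20 mm (distance of jug from where it was at the start of the episode above 0.02 m).
It fails at once if a kit thing is dropped (falls clear of the fingers faster than 0.8 m/s, a fall of some 30 mm) ((contact force between the fingers and spray below 0.01 N and linear speed of spray above 0.8 m/s) or (contact force between the fingers and scraper below 0.01 N and linear speed of scraper above 0.8 m/s) or (contact force between the fingers and tub below 0.01 N and linear speed of tub above 0.8 m/s) or (contact force between the fingers and clip_yellow below 0.01 N and linear speed of clip_yellow above 0.8 m/s)).
It also fails if it takes over 106 s, if anything falls off the work surface, if the arm or the gripper's body presses on something with over 40 N, if the wrist force passes 120 N, or if a joint passes its speed limit or range.

## Working session

There is one attempt and no reset: what is moved stays moved. The work goes in short steps, Python scripts to look and compute and a tool call to move; the robot and the scene stay as the last step left them, time stands still between calls to the robot, and variables do not carry over. Pictures are saved under pics/ and viewed, about 12 in all and at most 16, crops included, and the job is handed in when it is done.

Besides the shell and the picture viewer there is one more tool, called after "Emit:" by a JSON object that holds its "api" and its "payload". arm_command: Moves the arm, as the interface text tells. Its arguments: {"type":"object","properties":{"increments":{"type":"array","items":{"type":"object","properties":{"gripper":{"type":"number"},"slide":{"type":"array","items":{"type":"number"}},"yaw":{"type":"number"}}}},"grip_force":{"type":"number"}},"required":["increments"]}

```bash
mkdir -p pics; cat > h.py <<'E'
import numpy as np, cv2, pickle
from station import readout, imaging, job
def snap(n,tag):
    c=imaging.camera(n); cv2.imwrite(f'pics/{tag}.png',cv2.cvtColor(c['color'],cv2.COLOR_RGB2BGR)); pickle.dump(c,open(f'pics/{tag}.pkl','wb')); return c
def load(tag): return pickle.load(open(f'pics/{tag}.pkl','rb'))
def ray(c,uv,fish=False):
    uv=np.atleast_2d(np.array(uv,float)); K=np.array(c['mtx']); R=cv2.Rodrigues(np.array(c['rvec'],float))[0]; t=np.array(c['tvec'],float).ravel()
    p=np.c_[(uv[:,0]-K[0,2])/K[0,0],(uv[:,1]-K[1,2])/K[1,1]]
    if fish:
        r=np.linalg.norm(p,axis=1); s=np.where(r>1e-9,np.sin(r)/np.maximum(r,1e-9),1)
        d=np.c_[p*s[:,None],np.cos(r)]
    else: d=np.c_[p,np.ones(len(p))]
    return -R.T@t, d@R
def onz(c,uv,z,fish=False):
    o,d=ray(c,uv,fish); return o+d*((z-o[2])/d[:,2])[:,None]
E
python3 - <<'E'
from h import *
for n in('top','side','wrist'):
    c=snap(n,n+'0'); o,d=ray(c,[[320,240]]); print(n,o.round(3),d.round(3),c['mtx'][0])
print(readout.get_obs())
E
```

```text
top [0.347 0.012 1.411] [[ 0.07   0.011 -0.997]] [475.65200952   0.         319.93289997]
side [-0.059 -1.113  0.755] [[ 0.348  0.795 -0.497]] [583.98478312   0.         318.79182999]
wrist [0.11  0.544 0.385] [[ 0.263 -0.095 -0.96 ]] [371.64829954   0.         320.17044626]
{'time_s': 0.15, 'qpos': array([ 1.16040905e+00,  3.00307791e-01,  1.52145431e+00, -1.37764395e-05,
        1.32068689e+00, -6.65692112e-02]), 'joint_vel': array([ 0.00029821, -0.00175811, -0.00135019, -0.00136338,  0.00205173,
       -0.00011742]), 'tau': array([ 2.97285893e-03, -5.31960547e+01, -3.52822208e+01,  7.09108589e-02,
        2.36037833e-02, -1.56932842e-04]), 'ee_pos': array([0.18530498, 0.51762709, 0.20502954]), 'eef_rot': array([-3.14073733e+00, -4.36477379e-05,  2.79777798e+00]), 'force': array([ 0.3392624 , -0.21618082,  0.64768175]), 'moment': array([ 0.0206187 ,  0.02397293, -0.0165732 ]), 'grip_width': 0.09418694551979051}
```

View pics/top0.png

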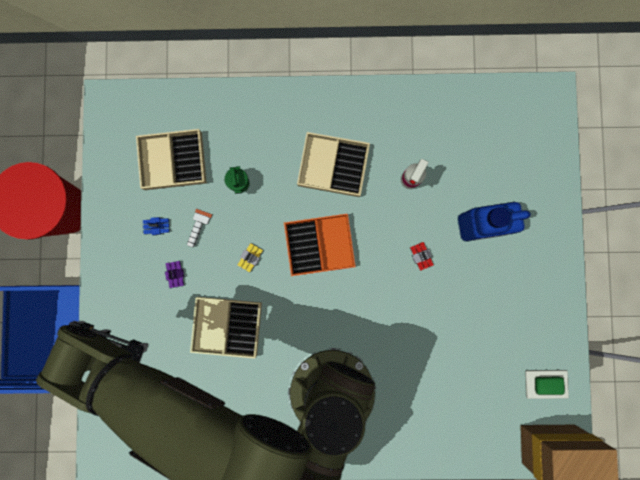

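View pics/side0.png

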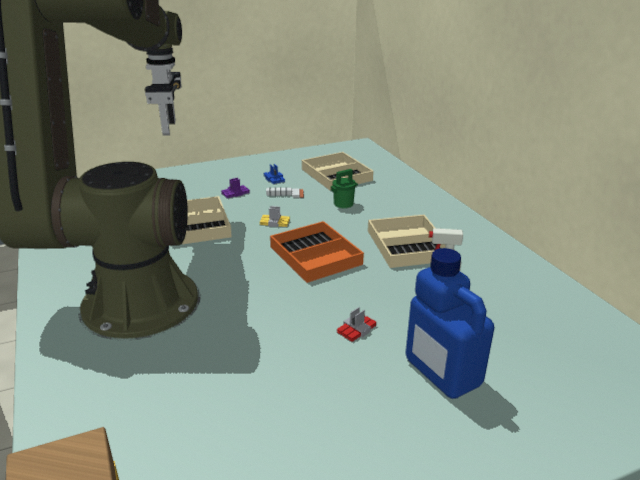

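Robot ahead is up in the top image and left is left. Candidates: cream trays at (171,160), (335,165) and (226,328), and the rightmost, (335,165), is the one meant. Clips: yellow (250,257), red (421,256), blue (156,226), purple (175,274). The others are single: orange tray (320,244), spray (413,175), tub (237,180), scraper (199,228).

```bash
python3 - <<'E'
from h import *
c=load('top0'); im=c['color']; hsv=cv2.cvtColor(im,cv2.COLOR_RGB2HSV)
def rect(name,box,lo,hi,z):
    x0,y0,x1,y1=box; m=np.zeros(im.shape[:2],np.uint8); m[y0:y1,x0:x1]=cv2.inRange(hsv,lo,hi)[y0:y1,x0:x1]
    m=cv2.morphologyEx(m,cv2.MORPH_CLOSE,np.ones((3,3)))
    pts=np.argwhere(m)[:,::-1]
    P=onz(c,pts,z)[:,:2]; r=cv2.minAreaRect((P*1000).astype(np.float32))
    b=cv2.boxPoints(r)
    e=b[1]-b[0]; a=np.degrees(np.arctan2(e[1],e[0]))
    print(name,len(pts),'c',np.round(r[0]),'size',np.round(r[1]),'edge ang',a.round(1),'len',np.linalg.norm(e).round(),'mean',P.mean(0).round(3))
for n,b in(('cream',(290,125,380,203)),('orange',(278,208,362,282))):
    lo,hi=((10,30,90),(32,255,255)) if n=='cream' else ((3,150,80),(16,255,255))
    rect(n,b,lo,hi,0.034)
rect('tub',(215,155,260,205),(45,80,20),(85,255,255),0.08)
rect('yellow',(232,235,270,280),(20,120,80),(35,255,255),0.012)
rect('red',(405,235,440,275),(0,150,60),(8,255,255),0.012)
rect('copper',(180,200,220,225),(3,80,80),(20,255,255),0.005)
rect('scraperwhite',(180,205,220,252),(0,0,170),(179,45,255),0.015)
rect('sprayhead',(395,150,440,195),(0,0,190),(179,45,255),0.168)
rect('trigger',(395,150,440,195),(0,120,60),(8,255,255),0.13)
rect('jug',(450,195,535,245),(105,150,30),(125,255,255),0.15)
a=im[140:290,130:450]; cv2.imwrite('pics/crop1.png',cv2.cvtColor(cv2.resize(a,(800,375),interpolation=cv2.INTER_CUBIC),cv2.COLOR_RGB2BGR))
E
```

```text
cream 2154 c [668. -13.] size [189. 162.] edge ang -11.0 len 162.0 mean [0.673 0.014]
orange 1989 c [432.  30.] size [154. 186.] edge ang -82.6 len 186.0 mean [ 0.437 -0.003]
tub 494 c [615. 261.] size [75. 64.] edge ang -45.6 len 64.0 mean [0.616 0.262]
yellow 228 c [398. 235.] size [42. 75.] edge ang -30.5 len 75.0 mean [0.398 0.235]
red 197 c [ 396. -269.] size [72. 40.] edge ang -67.7 len 40.0 mean [ 0.397 -0.269]
copper 62 c [532. 375.] size [50. 11.] edge ang -21.7 len 11.0 mean [0.532 0.375]
scraperwhite 1608 c [486. 384.] size [138. 116.] edge ang -89.8 len 116.0 mean [0.484 0.385]
sprayhead 140 c [ 617. -237.] size [17. 57.] edge ang -30.0 len 57.0 mean [ 0.617 -0.237]
trigger 16 c [ 594. -225.] size [11.  8.] edge ang -0.8 len 8.0 mean [ 0.593 -0.225]
jug 1917 c [ 483. -437.] size [ 81. 188.] edge ang -81.5 len 188.0 mean [ 0.482 -0.431]
```

View pics/crop1.png

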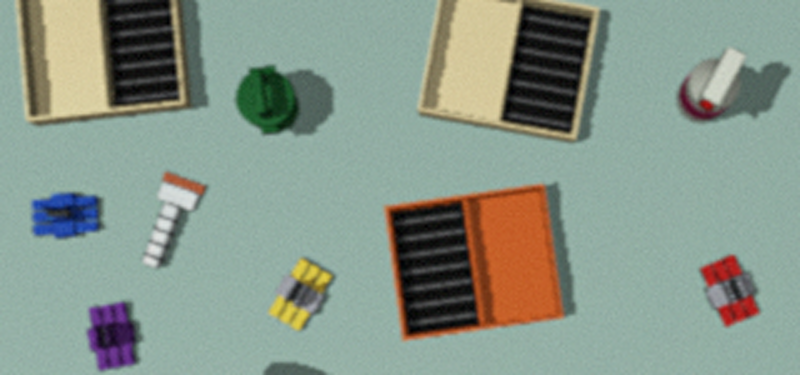

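The crop (2.5x, from (130,140)) confirms the choices. The cream tray has its mat on the right, the orange tray has its mat on the left, and the spray's red trigger is at its lower-left end. Next I go above the scraper.

Emit:
{"api": "arm_command", "payload": {"increments": [{"slide": [0.3, -0.125, 0], "yaw": -0.035}, {"slide": [0.3, -0.125, 0], "yaw": -0.035}, {"slide": [0.3, -0.125, 0], "yaw": -0.035}, {"slide": [0.3, -0.125, 0], "yaw": -0.035}, {"slide": [0.3, -0.125, 0], "yaw": -0.035}, {"slide": [0.3, -0.125, 0], "yaw": -0.035}, {"slide": [0.3, -0.125, 0], "yaw": -0.035}, {"slide": [0.3, -0.125, 0], "yaw": -0.035}]}}

```text
invalid input
```

```bash
python3 - <<'E'
from h import *
c=snap('wrist','w1'); o=readout.get_obs(); print(o['ee_pos'],o['eef_rot'],o['force'])
E
```

```text
[0.1853258  0.51766252 0.20511652] [-3.14091218e+00 -3.34645259e-05  2.79780782e+00] [-0.5507875   0.04849977  0.11605237]
```

View pics/w1.png

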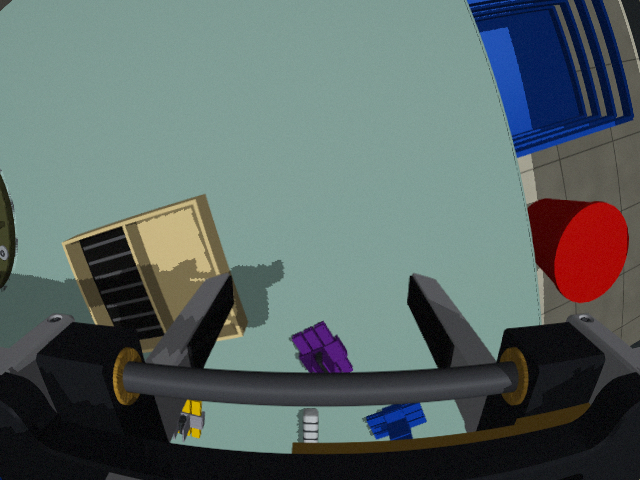

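The move was refused, probably because each row needs a gripper value. The wrist view shows the fingertips at (230,275) and (413,275), so the TCP is seen near (320,280).

Emit:
{"api": "arm_command", "payload": {"grip_force": 25, "increments": [{"gripper": 1, "slide": [0.3, -0.125, 0], "yaw": -0.035}, {"gripper": 1, "slide": [0.3, -0.125, 0], "yaw": -0.035}, {"gripper": 1, "slide": [0.3, -0.125, 0], "yaw": -0.035}, {"gripper": 1, "slide": [0.3, -0.125, 0], "yaw": -0.035}, {"gripper": 1, "slide": [0.3, -0.125, 0], "yaw": -0.035}, {"gripper": 1, "slide": [0.3, -0.125, 0], "yaw": -0.035}, {"gripper": 1, "slide": [0.3, -0.125, 0], "yaw": -0.035}, {"gripper": 1, "slide": [0.3, -0.125, 0], "yaw": -0.035}]}}

```text
time_s: 1.2
ee_pos: [0.4841, 0.3937, 0.2055]
eef_rot: [-3.142, -0.0, 2.764]
force: [0.3, 1.3, -0.3]
grip_width: 0.0939
```

```bash
python3 - <<'E'
from h import *
c=snap('wrist','w2'); o=readout.get_obs(); print(o['ee_pos'],o['eef_rot'],o['force'])
E
```

```text
[0.48411709 0.3937475  0.20569331] [ 3.14139727e+00 -3.82678124e-05  2.76451993e+00] [ 0.44905798 -0.49508681  0.2275538 ]
```

View pics/w2.png

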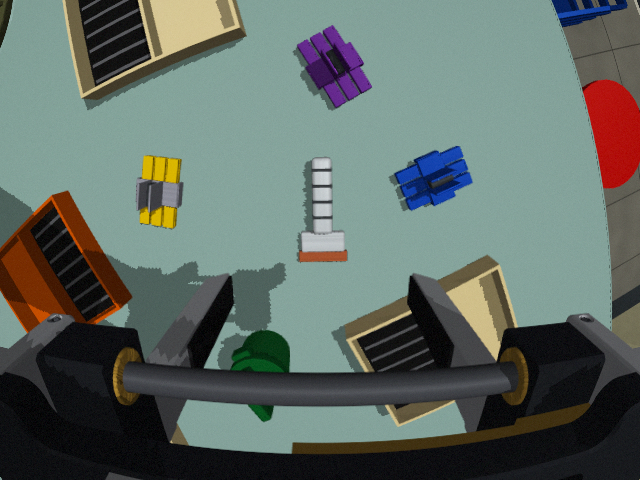

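The scraper is at (322,158) to (322,257), nearly in line with the tool, and the yellow clip is at (158,192).

```bash
python3 - <<'E'
from h import *
c=load('w2')
P=onz(c,[[321,157],[322,232],[299,262],[347,261],[322,195]],0.015,True);print(P.round(4))
d=P[1]-P[0];print('ang',np.degrees(np.arctan2(d[1],d[0])))
hsv=cv2.cvtColor(c['color'],cv2.COLOR_RGB2HSV)
m=cv2.inRange(hsv,(20,120,80),(35,255,255));m[:,:110]=0;m[:,210:]=0;m[:130]=0;m[250:]=0
Y=onz(c,np.argwhere(m)[:,::-1],0.012,True)[:,:2]; r=cv2.minAreaRect((Y*1000).astype(np.float32)); b=cv2.boxPoints(r)
print(r,np.degrees(np.arctan2(*(b[1]-b[0])[::-1])),np.linalg.norm(b[1]-b[0]))
E
```

```text
[[0.4305 0.4148 0.015 ]
 [0.5025 0.3875 0.015 ]
 [0.5241 0.3528 0.015 ]
 [0.5418 0.4004 0.015 ]
 [0.4666 0.4017 0.015 ]]
ang -20.82290856866793
((395.7799987792969, 239.96255493164062), (45.53762435913086, 76.85575866699219), 58.84139633178711) -31.158598 76.855774
```

Emit:
{"api": "arm_command", "payload": {"grip_force": 30, "increments": [{"gripper": 0.6, "slide": [0, 0.001, -0.06], "yaw": 0.01}, {"gripper": 0.6, "slide": [0, 0.001, -0.12], "yaw": 0.01}, {"gripper": 0.6, "slide": [0, 0.001, -0.17], "yaw": 0.01}, {"gripper": 0.6, "slide": [0, 0.001, -0.19], "yaw": 0.01}, {"gripper": 0.6, "slide": [0, 0.001, -0.201], "yaw": 0.01}, {"gripper": 0.6, "slide": [0, 0.001, -0.201], "yaw": 0.01}]}}

```text
time_s: 2.0
ee_pos: [0.4857, 0.3944, 0.0055]
eef_rot: [3.141, 0.001, 2.773]
force: [0.1, 0.2, 0.6]
grip_width: 0.0562
```

Emit:
{"api": "arm_command", "payload": {"increments": [{"gripper": 0, "slide": [0, 0, 0]}, {"gripper": 0, "slide": [0, 0, 0]}, {"gripper": 0, "slide": [0, 0, 0]}, {"gripper": 0, "slide": [0, 0, 0]}, {"gripper": 0, "slide": [0, 0, 0]}, {"gripper": 0, "slide": [0, 0, 0]}]}}

```text
invalid input
```

Emit:
{"api": "arm_command", "payload": {"increments": [{"gripper": 0, "slide": [0, 0, 0], "yaw": 0}, {"gripper": 0, "slide": [0, 0, 0], "yaw": 0}, {"gripper": 0, "slide": [0, 0, 0], "yaw": 0}, {"gripper": 0, "slide": [0, 0, 0], "yaw": 0}, {"gripper": 0, "slide": [0, 0, 0], "yaw": 0}, {"gripper": 0, "slide": [0, 0, 0.03], "yaw": 0}, {"gripper": 0, "slide": [0, 0, 0.08], "yaw": 0}, {"gripper": 0, "slide": [0, 0, 0.11], "yaw": 0}]}}

```text
time_s: 3.0
ee_pos: [0.4857, 0.394, 0.1167]
eef_rot: [3.14, 0.001, 2.773]
force: [0.4, -0.6, -2.1]
grip_width: 0.0202
```

Emit:
{"api": "arm_command", "payload": {"increments": [{"gripper": 0, "slide": [-0.007, -0.055, 0], "yaw": 0.07}, {"gripper": 0, "slide": [-0.014, -0.11, 0], "yaw": 0.14}, {"gripper": 0, "slide": [-0.021, -0.17, 0], "yaw": 0.21}, {"gripper": 0, "slide": [-0.028, -0.23, 0], "yaw": 0.28}, {"gripper": 0, "slide": [-0.035, -0.29, 0], "yaw": 0.35}, {"gripper": 0, "slide": [-0.042, -0.35, 0], "yaw": 0.42}, {"gripper": 0, "slide": [-0.048, -0.395, 0], "yaw": 0.49}, {"gripper": 0, "slide": [-0.048, -0.41, 0], "yaw": 0.49}]}}

```text
time_s: 4.0
ee_pos: [0.437, -0.0181, 0.1145]
eef_rot: [-3.141, -0.0, -3.022]
force: [0.0, 0.5, -0.8]
grip_width: 0.0197
```

Emit:
{"api": "arm_command", "payload": {"increments": [{"gripper": 0, "slide": [0, 0, 0], "yaw": 0}]}}

```text
time_s: 4.12
ee_pos: [0.4375, -0.0165, 0.1145]
eef_rot: [3.142, 0.0, -3.023]
force: [0.1, 0.4, -1.1]
grip_width: 0.0196
```

```bash
python3 - <<'E'
from h import *
c=snap('wrist','w3'); o=readout.get_obs(); print(o['ee_pos'],o['eef_rot'],o['force'],o['grip_width'])
E
```

```text
[ 0.43750287 -0.01573157  0.11439086] [ 3.14138738e+00 -1.02640770e-04 -3.02151389e+00] [ 0.50909434  0.63455492 -0.97043436] 0.019836783707542747
```

View pics/w3.png

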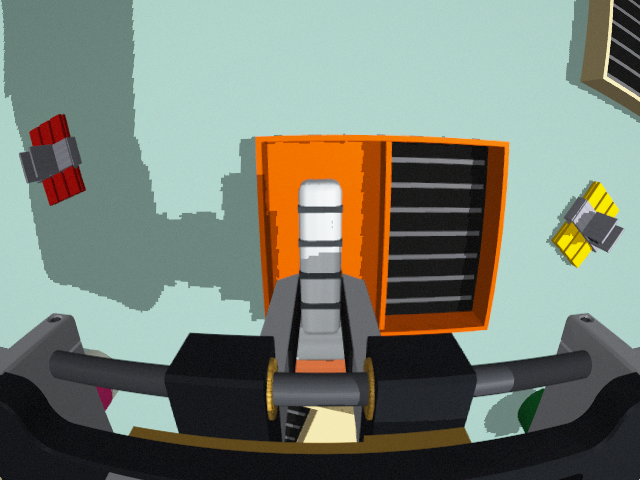

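The scraper is held straight, over the left (plain) compartment. The rim corners are at (255,137), (508,143) and (488,329).

```bash
python3 - <<'E'
from h import *
c=load('w3'); P=onz(c,[[255,137],[508,143],[488,329]],0.034,True);print(P.round(4)); m=(P[0]+P[2])/2; print(m, np.degrees(np.arctan2(*(P[1]-P[0])[:2][::-1])))
a=np.arctan2(*(P[1]-P[0])[:2][::-1])-np.pi/2
R=np.array([[np.cos(a),-np.sin(a)],[np.sin(a),np.cos(a)]])
for y in(.046,-.046): print(m[:2]+R@[0,y])
r=onz(c,[[26,150],[70,200],[580,225]],0.01,True);print(r)
E
```

```text
[[ 0.3641 -0.0718  0.034 ]
 [ 0.3406  0.1144  0.034 ]
 [ 0.4959  0.1364  0.034 ]]
[0.43000454 0.03232557 0.034     ] 97.19949941777733
[0.42423961 0.07796289]
[ 0.43576947 -0.01331176]
[[ 0.3847766  -0.30779603  0.01      ]
 [ 0.42972448 -0.24859328  0.01      ]
 [ 0.39662392  0.22573797  0.01      ]]
```

Orange mat centre is (0.424,0.078) and plain centre is (0.436,-0.014), which agrees. Lower and release.

Emit:
{"api": "arm_command", "payload": {"increments": [{"gripper": 0, "slide": [-0.001, 0.001, -0.05], "yaw": 0}, {"gripper": 0, "slide": [-0.001, 0.001, -0.08], "yaw": 0}, {"gripper": 0, "slide": [-0.001, 0.001, -0.095], "yaw": 0}, {"gripper": 0, "slide": [-0.001, 0.001, -0.101], "yaw": 0}, {"gripper": 0, "slide": [-0.001, 0.001, -0.104], "yaw": 0}, {"gripper": 0, "slide": [-0.001, 0.001, -0.104], "yaw": 0}]}}

```text
time_s: 4.92
ee_pos: [0.4368, -0.0151, 0.011]
eef_rot: [-3.141, 0.001, -3.02]
force: [0.1, -0.5, -1.3]
grip_width: 0.0199
```

Emit:
{"api": "arm_command", "payload": {"increments": [{"gripper": 0.35, "slide": [0, 0, 0], "yaw": 0}, {"gripper": 0.4, "slide": [0, 0, 0], "yaw": 0}, {"gripper": 0.45, "slide": [0, 0, 0], "yaw": 0}, {"gripper": 0.45, "slide": [0, 0, 0.02], "yaw": 0}, {"gripper": 0.45, "slide": [0, 0, 0.06], "yaw": 0}, {"gripper": 0.45, "slide": [0, 0, 0.11], "yaw": 0}]}}

```text
time_s: 5.68
ee_pos: [0.4358, -0.0152, 0.1213]
eef_rot: [3.141, -0.002, -3.02]
force: [0.2, 1.0, 0.5]
grip_width: 0.042
```

Emit:
{"api": "arm_command", "payload": {"increments": [{"gripper": 0.6, "slide": [-0.005, 0.04, 0], "yaw": -0.11}, {"gripper": 0.6, "slide": [-0.012, 0.1, 0], "yaw": -0.24}, {"gripper": 0.6, "slide": [-0.022, 0.16, 0], "yaw": -0.37}, {"gripper": 0.6, "slide": [-0.033, 0.22, 0], "yaw": -0.5}, {"gripper": 0.6, "slide": [-0.039, 0.253, 0], "yaw": -0.63}, {"gripper": 0.6, "slide": [-0.039, 0.253, 0], "yaw": -0.66}, {"gripper": 0.6, "slide": [-0.039, 0.253, 0], "yaw": -0.66}]}}

```text
time_s: 6.55
ee_pos: [0.3974, 0.2373, 0.1204]
eef_rot: [-3.141, -0.0, 2.604]
force: [-0.3, 0.2, -0.1]
grip_width: 0.0564
```

```bash
python3 - <<'E'
from h import *
c=snap('wrist','w4'); o=readout.get_obs(); print(o['ee_pos'],o['eef_rot'],o['force'],o['grip_width'])
E
```

```text
[0.39757803 0.23699538 0.12043468] [-3.14140055e+00  4.70701463e-05  2.60352714e+00] [-0.86732455  0.84550123  0.08147137] 0.055970469719628685
```

View pics/w4.png

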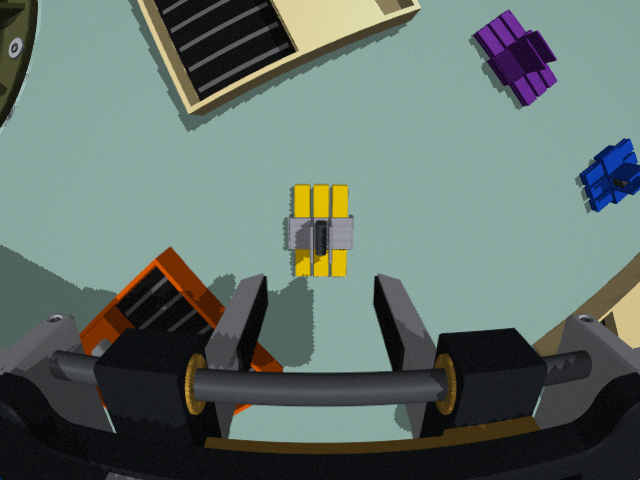

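The clip is centred and aligned between the fingers: pegs at (294–348, 185–276), plates at (321,238).

```bash
python3 - <<'E'
from h import *
c=load('w4'); P=onz(c,[[321,185],[321,276]],0.012,True);print(P.round(4),P.mean(0),np.degrees(np.arctan2(*(P[1]-P[0])[:2][::-1])))
E
```

```text
[[0.3624 0.2577 0.012 ]
 [0.4277 0.2189 0.012 ]] [0.39509337 0.23828785 0.012     ] -30.7643353338214
```

Emit:
{"api": "arm_command", "payload": {"grip_force": 25, "increments": [{"gripper": 0.6, "slide": [-0.002, 0.001, -0.05], "yaw": 0}, {"gripper": 0.6, "slide": [-0.002, 0.001, -0.085], "yaw": 0}, {"gripper": 0.6, "slide": [-0.002, 0.001, -0.1], "yaw": 0}, {"gripper": 0.6, "slide": [-0.002, 0.001, -0.1], "yaw": 0}, {"gripper": 0, "slide": [-0.002, 0.001, -0.1], "yaw": 0}, {"gripper": 0, "slide": [-0.002, 0.001, -0.1], "yaw": 0}, {"gripper": 0, "slide": [-0.002, 0.001, -0.1], "yaw": 0}, {"gripper": 0, "slide": [-0.002, 0.001, -0.1], "yaw": 0}]}}

```text
time_s: 7.6
ee_pos: [0.3955, 0.2389, 0.0207]
eef_rot: [3.141, 0.0, 2.603]
force: [0.7, 0.3, -0.3]
grip_width: 0.0199
```

Emit:
{"api": "arm_command", "payload": {"increments": [{"gripper": 0, "slide": [0, 0, 0], "yaw": 0}, {"gripper": 0, "slide": [0, 0, 0], "yaw": 0}, {"gripper": 0, "slide": [0, 0, 0.03], "yaw": 0}, {"gripper": 0, "slide": [0, 0, 0.08], "yaw": 0}, {"gripper": 0, "slide": [0, 0, 0.1], "yaw": 0}]}}

```text
time_s: 8.22
ee_pos: [0.396, 0.2391, 0.1228]
eef_rot: [3.139, 0.002, 2.603]
force: [0.2, 0.0, -1.7]
grip_width: 0.0156
```

Emit:
{"api": "arm_command", "payload": {"increments": [{"gripper": 0, "slide": [0.04, -0.03, 0], "yaw": 0.05}, {"gripper": 0, "slide": [0.085, -0.063, 0], "yaw": 0.11}, {"gripper": 0, "slide": [0.13, -0.096, 0], "yaw": 0.17}, {"gripper": 0, "slide": [0.175, -0.129, 0], "yaw": 0.23}, {"gripper": 0, "slide": [0.22, -0.162, 0], "yaw": 0.29}, {"gripper": 0, "slide": [0.255, -0.19, 0], "yaw": 0.35}, {"gripper": 0, "slide": [0.281, -0.207, 0], "yaw": 0.35}, {"gripper": 0, "slide": [0.281, -0.207, 0], "yaw": 0.35}]}}

```text
time_s: 9.22
ee_pos: [0.677, 0.0304, 0.1192]
eef_rot: [-3.141, -0.001, 2.951]
force: [-0.7, 0.1, -1.5]
grip_width: 0.0161
```

```bash
python3 - <<'E'
from h import *
c=snap('wrist','w5'); o=readout.get_obs(); print(o['ee_pos'],o['eef_rot'],o['force'],o['grip_width'])
E
```

```text
[0.6762175  0.03142094 0.1193984 ] [-3.14142903e+00 -1.39728940e-03  2.95182651e+00] [-0.05790554 -0.04203646 -1.47277275] 0.01565480913792353
```

View pics/w5.png

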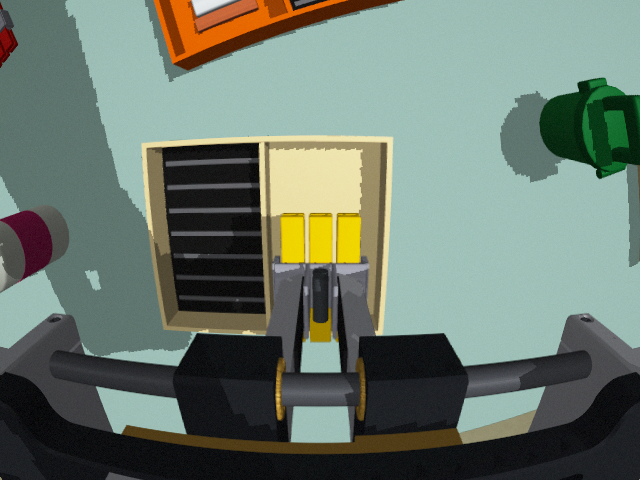

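The clip is over the plain (right) compartment and aligned. The rim corners are at (143,143), (392,138) and (165,329).

```bash
python3 - <<'E'
from h import *
c=load('w5'); P=onz(c,[[143,143],[392,138],[165,329],[380,332]],0.034,True);print(P.round(4)); m=(P[1]+P[2])/2
a=np.arctan2(*(P[1]-P[0])[:2][::-1])-np.pi/2
R=np.array([[np.cos(a),-np.sin(a)],[np.sin(a),np.cos(a)]])
print(m,np.degrees(a))
for y in(.046,-.046): print(m[:2]+R@[0,y])
E
```

```text
[[ 0.5729 -0.088   0.034 ]
 [ 0.6092  0.0948  0.034 ]
 [ 0.7278 -0.1181  0.034 ]
 [ 0.7611  0.0637  0.034 ]]
[ 0.66851601 -0.01163875  0.034     ] -11.249601035418378
[0.67748985 0.03347744]
[ 0.65954217 -0.05675493]
```

Emit:
{"api": "arm_command", "payload": {"increments": [{"gripper": 0, "slide": [0.001, 0.002, -0.04], "yaw": 0}, {"gripper": 0, "slide": [0.001, 0.002, -0.07], "yaw": 0}, {"gripper": 0, "slide": [0.001, 0.002, -0.085], "yaw": 0}, {"gripper": 0, "slide": [0.001, 0.002, -0.091], "yaw": 0}, {"gripper": 0, "slide": [0.001, 0.002, -0.094], "yaw": 0}, {"gripper": 0, "slide": [0.001, 0.002, -0.094], "yaw": 0}]}}

```text
time_s: 10.02
ee_pos: [0.6777, 0.0339, 0.0273]
eef_rot: [3.141, 0.001, 2.953]
force: [-1.1, 0.4, -0.9]
grip_width: 0.0161
```

Emit:
{"api": "arm_command", "payload": {"increments": [{"gripper": 0.3, "slide": [0, 0, 0], "yaw": 0}, {"gripper": 0.4, "slide": [0, 0, 0], "yaw": 0}, {"gripper": 0.4, "slide": [0, 0, 0], "yaw": 0}, {"gripper": 0.4, "slide": [0, 0, 0.02], "yaw": 0}, {"gripper": 0.4, "slide": [0, 0, 0.06], "yaw": 0}, {"gripper": 0.4, "slide": [0, 0, 0.12], "yaw": 0}, {"gripper": 0.4, "slide": [0, 0, 0.175], "yaw": 0}]}}

```text
time_s: 10.9
ee_pos: [0.6773, 0.0338, 0.2053]
eef_rot: [3.141, 0.002, 2.953]
force: [0.3, 0.5, -0.3]
grip_width: 0.0378
```

Emit:
{"api": "arm_command", "payload": {"increments": [{"gripper": 0.7, "slide": [-0.012, 0.045, 0], "yaw": 0}, {"gripper": 0.7, "slide": [-0.028, 0.1, 0], "yaw": 0}, {"gripper": 0.7, "slide": [-0.042, 0.155, 0], "yaw": 0}, {"gripper": 0.7, "slide": [-0.056, 0.205, 0], "yaw": 0}, {"gripper": 0.7, "slide": [-0.062, 0.227, 0], "yaw": 0}, {"gripper": 0.7, "slide": [-0.062, 0.227, 0], "yaw": 0}]}}

```text
time_s: 11.65
ee_pos: [0.6152, 0.2615, 0.2023]
eef_rot: [3.141, 0.001, 2.954]
force: [-0.1, -0.2, -1.5]
grip_width: 0.066
```

```bash
python3 - <<'E'
from h import *
c=snap('wrist','w6'); o=readout.get_obs(); print(o['ee_pos'],o['eef_rot'],o['force'],o['grip_width'])
E
```

```text
[0.61566029 0.26022516 0.20206305] [3.14156307e+00 6.49033410e-04 2.95298767e+00] [ 0.92494777 -0.37120163  0.36548478] 0.06568041818957224
```

View pics/w6.png

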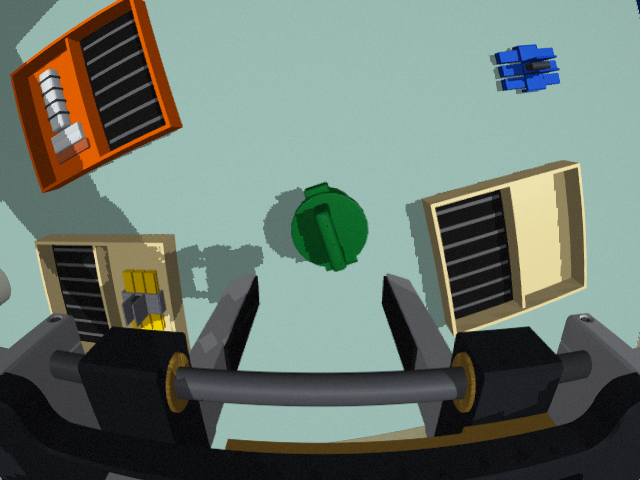

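The scraper and clip lie in their compartments. The tub's bar runs from about (322,207) to (337,262), a little turned from the tool. Its lid circle is about x 291–368, y 190–268.

```bash
python3 - <<'E'
from h import *
c=load('w6'); P=onz(c,[[322,206],[337,264]],0.106,True);print(P.round(4),P.mean(0),np.degrees(np.arctan2(*(P[1]-P[0])[:2][::-1])),np.linalg.norm(P[1]-P[0]))
print(onz(c,[[291,230],[368,230],[330,229]],0.07,True).round(4))
a=c['color'][170:290,250:410]; cv2.imwrite('pics/c6.png',cv2.cvtColor(cv2.resize(a,(800,600),interpolation=cv2.INTER_CUBIC),cv2.COLOR_RGB2BGR))
E
```

```text
[[0.5894 0.2669 0.106 ]
 [0.6374 0.27   0.106 ]] [0.61340889 0.26847236 0.106     ] 3.6426114536579535 0.04807007029204132
[[0.6122 0.2354 0.07  ]
 [0.6247 0.3014 0.07  ]
 [0.6176 0.2689 0.07  ]]
```

View pics/c6.png

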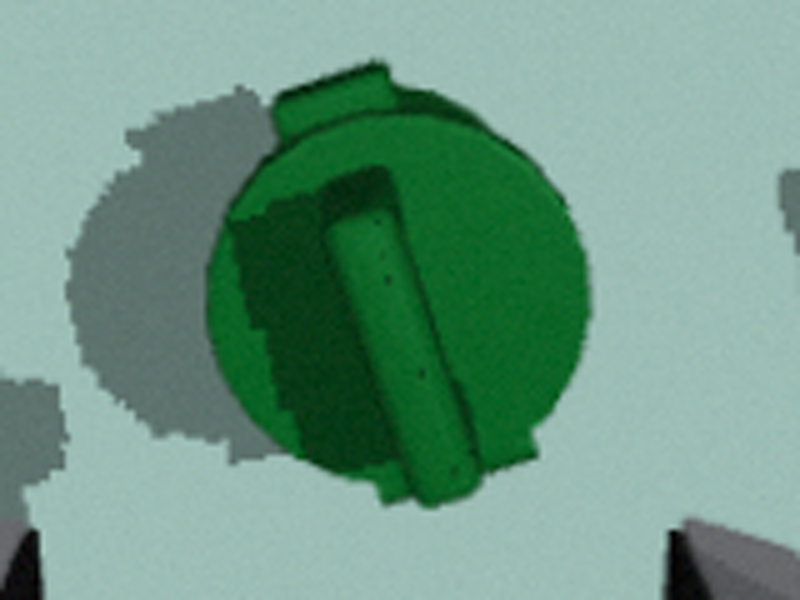

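Refined bar line: (323,215) to (340,268). That puts its axis at about 6.5° and its centre at about (0.617,0.2695).

Emit:
{"api": "arm_command", "payload": {"grip_force": 35, "increments": [{"gripper": 0.6, "slide": [0.001, 0.009, -0.03], "yaw": 0.15}, {"gripper": 0.6, "slide": [0.001, 0.009, -0.06], "yaw": 0.3}, {"gripper": 0.6, "slide": [0.001, 0.009, -0.1], "yaw": 0.3}, {"gripper": 0.6, "slide": [0.001, 0.009, -0.122], "yaw": 0.3}, {"gripper": 0.6, "slide": [0.001, 0.009, -0.122], "yaw": 0.3}, {"gripper": 0, "slide": [0.001, 0.009, -0.122], "yaw": 0.3}, {"gripper": 0, "slide": [0.001, 0.009, -0.122], "yaw": 0.3}, {"gripper": 0, "slide": [0.001, 0.009, -0.122], "yaw": 0.3}]}}

```text
time_s: 12.7
ee_pos: [0.6167, 0.2698, 0.0803]
eef_rot: [3.141, 0.001, -3.03]
force: [0.1, -0.1, -1.4]
grip_width: 0.0299
```

Emit:
{"api": "arm_command", "payload": {"increments": [{"gripper": 0, "slide": [0, 0, 0], "yaw": 0}, {"gripper": 0, "slide": [0, 0, 0], "yaw": 0}, {"gripper": 0, "slide": [0, 0, 0], "yaw": 0}, {"gripper": 0, "slide": [0, 0, 0.03], "yaw": 0}, {"gripper": 0, "slide": [0, 0, 0.07], "yaw": 0}, {"gripper": 0, "slide": [0, 0, 0.085], "yaw": 0}, {"gripper": 0, "slide": [0, 0, 0.085], "yaw": 0}]}}

```text
time_s: 13.58
ee_pos: [0.6165, 0.2699, 0.1645]
eef_rot: [3.141, 0.001, -3.03]
force: [0.0, -0.2, -2.6]
grip_width: 0.0116
```

Emit:
{"api": "arm_command", "payload": {"increments": [{"gripper": 0, "slide": [0.004, -0.03, 0], "yaw": -0.04}, {"gripper": 0, "slide": [0.01, -0.075, 0], "yaw": -0.1}, {"gripper": 0, "slide": [0.017, -0.13, 0], "yaw": -0.16}, {"gripper": 0, "slide": [0.024, -0.185, 0], "yaw": -0.22}, {"gripper": 0, "slide": [0.031, -0.24, 0], "yaw": -0.26}, {"gripper": 0, "slide": [0.037, -0.285, 0], "yaw": -0.3}, {"gripper": 0, "slide": [0.041, -0.315, 0], "yaw": -0.3}, {"gripper": 0, "slide": [0.043, -0.327, 0], "yaw": -0.3}]}}

```text
time_s: 14.58
ee_pos: [0.6588, -0.0586, 0.1624]
eef_rot: [-3.141, -0.003, 2.951]
force: [-0.6, 0.4, -1.0]
grip_width: 0.0117
```

Emit:
{"api": "arm_command", "payload": {"increments": [{"gripper": 0, "slide": [0, 0, 0], "yaw": 0}, {"gripper": 0, "slide": [0, 0, 0], "yaw": 0}]}}

```text
time_s: 14.82
ee_pos: [0.6593, -0.0559, 0.1641]
eef_rot: [3.141, -0.001, 2.954]
force: [0.1, -0.6, -1.4]
grip_width: 0.0116
```

```bash
python3 - <<'E'
from h import *
c=snap('wrist','w7'); o=readout.get_obs(); print(o['ee_pos'],o['eef_rot'],o['force'],o['grip_width'])
E
```

```text
[ 0.6593026  -0.05585174  0.16420841] [ 3.14150055e+00 -3.53483306e-04  2.95419621e+00] [-0.39094406 -0.42830097 -1.13974527] 0.011336033805437327
```

View pics/w7.png

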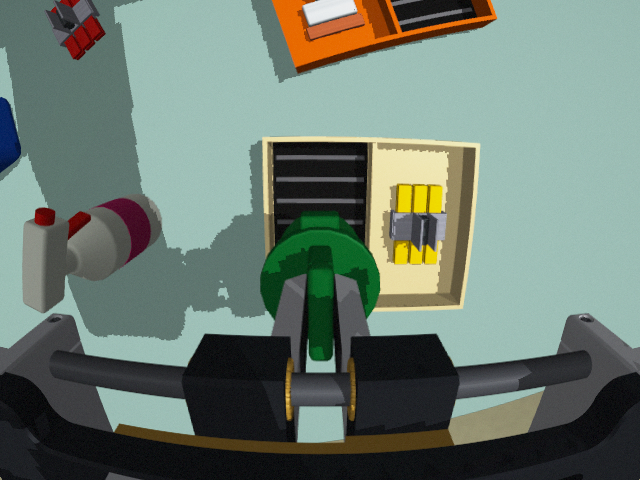

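The tub hangs upright over the mat compartment, which is on the left, with its lid at about (320,285). The clip lies flat at (418,225).

Emit:
{"api": "arm_command", "payload": {"increments": [{"gripper": 0, "slide": [0, -0.001, -0.03], "yaw": 0}, {"gripper": 0, "slide": [0, -0.001, -0.055], "yaw": 0}, {"gripper": 0, "slide": [0, -0.001, -0.068], "yaw": 0}, {"gripper": 0, "slide": [0, -0.001, -0.074], "yaw": 0}, {"gripper": 0, "slide": [0, -0.001, -0.077], "yaw": 0}, {"gripper": 0, "slide": [0, -0.001, -0.077], "yaw": 0}, {"gripper": 0, "slide": [0, -0.001, -0.078], "yaw": 0}]}}

```text
time_s: 15.75
ee_pos: [0.6597, -0.0582, 0.0871]
eef_rot: [3.142, 0.001, 2.953]
force: [0.3, -0.3, -1.7]
grip_width: 0.0117
```

Emit:
{"api": "arm_command", "payload": {"increments": [{"gripper": 0.3, "slide": [0, 0, 0], "yaw": 0}, {"gripper": 0.4, "slide": [0, 0, 0], "yaw": 0}, {"gripper": 0.4, "slide": [0, 0, 0], "yaw": 0}, {"gripper": 0.4, "slide": [0, 0, 0.02], "yaw": 0}, {"gripper": 0.4, "slide": [0, 0, 0.06], "yaw": 0}, {"gripper": 0.4, "slide": [0, 0, 0.12], "yaw": 0}, {"gripper": 0.4, "slide": [0, 0, 0.16], "yaw": 0}]}}

```text
time_s: 16.62
ee_pos: [0.6596, -0.0582, 0.2513]
eef_rot: [3.141, 0.004, 2.953]
force: [0.3, -1.2, 0.3]
grip_width: 0.0375
```

Emit:
{"api": "arm_command", "payload": {"increments": [{"gripper": 0.5, "slide": [-0.01, -0.045, 0], "yaw": -0.08}, {"gripper": 0.6, "slide": [-0.02, -0.095, 0], "yaw": -0.18}, {"gripper": 0.6, "slide": [-0.031, -0.145, 0], "yaw": -0.28}, {"gripper": 0.6, "slide": [-0.038, -0.181, 0], "yaw": -0.335}, {"gripper": 0.6, "slide": [-0.038, -0.181, 0], "yaw": -0.335}, {"gripper": 0.6, "slide": [-0.038, -0.181, 0], "yaw": -0.335}]}}

```text
time_s: 17.38
ee_pos: [0.6216, -0.2385, 0.2474]
eef_rot: [3.141, 0.001, 2.619]
force: [-0.3, 0.3, -0.4]
grip_width: 0.0562
```

```bash
python3 - <<'E'
from h import *
c=snap('wrist','w8'); o=readout.get_obs(); print(o['ee_pos'],o['eef_rot'],o['force'],o['grip_width'])
E
```

```text
[ 0.62170334 -0.238154    0.24724814] [3.14136616e+00 7.60054904e-04 2.61936847e+00] [-0.16697884  0.56963836  0.89636842] 0.05681567808839363
```

View pics/w8.png

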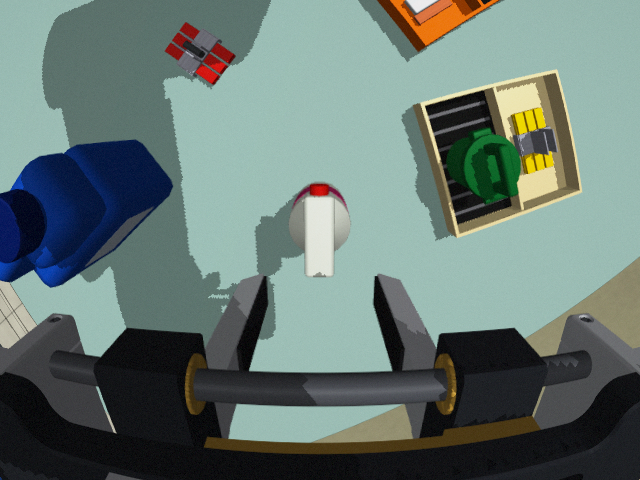

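The tub stands on the mat, upright as far as I can see. The spray head runs from (319,195) to (319,276), in line with the tool, with its nozzle at (319,188).

```bash
python3 - <<'E'
from h import *
c=load('w8'); P=onz(c,[[319,195],[319,276],[305,240],[334,240]],0.168,True);d=P[1]-P[0];L=np.linalg.norm(d);print(P.round(4),L,np.degrees(np.arctan2(d[1],d[0])),'o',P[0]+d*39/62)
E
```

```text
[[ 0.5884 -0.2215  0.168 ]
 [ 0.6414 -0.2521  0.168 ]
 [ 0.612  -0.2468  0.168 ]
 [ 0.6225 -0.2285  0.168 ]] 0.06123068564914526 -30.0031670157747 o [ 0.62176562 -0.24071882  0.168     ]
```

Emit:
{"api": "arm_command", "payload": {"grip_force": 40, "increments": [{"gripper": 0.6, "slide": [0, -0.002, -0.04], "yaw": 0}, {"gripper": 0.6, "slide": [0, -0.002, -0.075], "yaw": 0}, {"gripper": 0.6, "slide": [0, -0.002, -0.1], "yaw": 0}, {"gripper": 0.6, "slide": [0, -0.002, -0.111], "yaw": 0}, {"gripper": 0.6, "slide": [0, -0.002, -0.111], "yaw": 0}, {"gripper": 0, "slide": [0, -0.002, -0.111], "yaw": 0}, {"gripper": 0, "slide": [0, -0.002, -0.111], "yaw": 0}, {"gripper": 0, "slide": [0, -0.002, -0.111], "yaw": 0}]}}

```text
time_s: 18.42
ee_pos: [0.6215, -0.2413, 0.136]
eef_rot: [3.142, 0.001, 2.618]
force: [0.5, -0.1, 1.2]
grip_width: 0.0298
```

Emit:
{"api": "arm_command", "payload": {"increments": [{"gripper": 0, "slide": [0, 0, 0], "yaw": 0}, {"gripper": 0, "slide": [0, 0, 0], "yaw": 0}, {"gripper": 0, "slide": [0, 0, 0], "yaw": 0}, {"gripper": 0, "slide": [0, 0, 0.03], "yaw": 0}, {"gripper": 0, "slide": [0, 0, 0.07], "yaw": 0}, {"gripper": 0, "slide": [0, 0, 0.08], "yaw": 0}, {"gripper": 0, "slide": [0, 0, 0.08], "yaw": 0}]}}

```text
time_s: 19.3
ee_pos: [0.6213, -0.2411, 0.2147]
eef_rot: [-3.142, -0.0, 2.618]
force: [-1.1, 0.7, -3.0]
grip_width: 0.0219
```

Emit:
{"api": "arm_command", "payload": {"increments": [{"gripper": 0, "slide": [-0.01, 0.016, 0], "yaw": 0}, {"gripper": 0, "slide": [-0.03, 0.048, 0], "yaw": 0}, {"gripper": 0, "slide": [-0.056, 0.09, 0], "yaw": 0}, {"gripper": 0, "slide": [-0.084, 0.136, 0], "yaw": 0}, {"gripper": 0, "slide": [-0.112, 0.182, 0], "yaw": 0}, {"gripper": 0, "slide": [-0.14, 0.227, 0], "yaw": 0}, {"gripper": 0, "slide": [-0.166, 0.27, 0], "yaw": 0}, {"gripper": 0, "slide": [-0.186, 0.301, 0], "yaw": 0}]}}

```text
time_s: 20.3
ee_pos: [0.4336, 0.0612, 0.2138]
eef_rot: [-3.14, -0.002, 2.619]
force: [0.5, 0.3, -1.5]
grip_width: 0.0215
```

Emit:
{"api": "arm_command", "payload": {"increments": [{"gripper": 0, "slide": [-0.011, 0.018, 0], "yaw": 0}, {"gripper": 0, "slide": [-0.011, 0.018, 0], "yaw": 0}, {"gripper": 0, "slide": [-0.011, 0.018, 0], "yaw": 0}]}}

```text
time_s: 20.68
ee_pos: [0.4244, 0.0773, 0.2146]
eef_rot: [-3.141, -0.001, 2.618]
force: [-0.2, 0.0, -1.1]
grip_width: 0.0218
```

```bash
python3 - <<'E'
from h import *
c=snap('wrist','w9'); o=readout.get_obs(); print(o['ee_pos'],o['eef_rot'],o['force'],o['grip_width'])
E
```

```text
[0.42450301 0.07720883 0.21474469] [-3.14082640e+00 -8.57009300e-04  2.61716795e+00] [-0.19232495 -0.11201378 -1.59695545] 0.02195190770423301
```

View pics/w9.png

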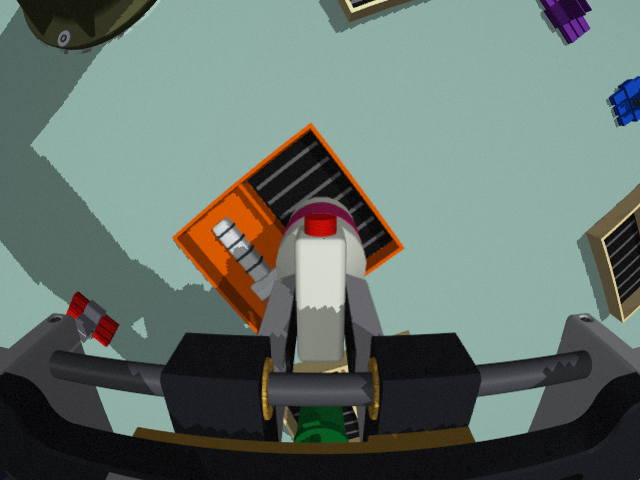

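The bottle hangs upright over the orange mat, with the scraper clear at (245,252). Lower and release.

Emit:
{"api": "arm_command", "payload": {"increments": [{"gripper": 0, "slide": [0, 0.001, -0.025], "yaw": 0}, {"gripper": 0, "slide": [0, 0.001, -0.05], "yaw": 0}, {"gripper": 0, "slide": [0, 0.001, -0.063], "yaw": 0}, {"gripper": 0, "slide": [0, 0.001, -0.069], "yaw": 0}, {"gripper": 0, "slide": [0, 0.001, -0.071], "yaw": 0}, {"gripper": 0, "slide": [0, 0.001, -0.072], "yaw": 0}, {"gripper": 0, "slide": [0, 0.001, -0.072], "yaw": 0}]}}

```text
time_s: 21.6
ee_pos: [0.4246, 0.0788, 0.1438]
eef_rot: [3.141, 0.001, 2.618]
force: [-0.0, -0.9, -1.9]
grip_width: 0.0218
```

Emit:
{"api": "arm_command", "payload": {"increments": [{"gripper": 0.4, "slide": [0, 0, 0], "yaw": 0}, {"gripper": 0.5, "slide": [0, 0, 0], "yaw": 0}, {"gripper": 0.5, "slide": [0, 0, 0], "yaw": 0}, {"gripper": 0.5, "slide": [0, 0, 0.02], "yaw": 0}, {"gripper": 0.5, "slide": [0, 0, 0.06], "yaw": 0}, {"gripper": 0.5, "slide": [0, 0, 0.1], "yaw": 0}, {"gripper": 0.5, "slide": [0, 0.05, 0.1], "yaw": 0}, {"gripper": 0.5, "slide": [0, 0.11, 0.1], "yaw": 0}]}}

```text
time_s: 22.6
ee_pos: [0.4246, 0.1897, 0.2441]
eef_rot: [3.141, 0.001, 2.616]
force: [1.1, 0.2, -0.1]
grip_width: 0.0471
```

Emit:
{"api": "arm_command", "payload": {"increments": [{"gripper": 0.5, "slide": [-0.02, 0.06, 0], "yaw": 0}, {"gripper": 0.5, "slide": [-0.06, 0.12, 0], "yaw": 0}, {"gripper": 0.5, "slide": [-0.1, 0.18, 0], "yaw": 0}, {"gripper": 0.5, "slide": [-0.14, 0.24, 0], "yaw": 0}, {"gripper": 0.5, "slide": [-0.16, 0.28, 0], "yaw": 0}, {"gripper": 0.5, "slide": [-0.16, 0.28, 0], "yaw": 0}]}}

```text
time_s: 23.35
ee_pos: [0.2623, 0.471, 0.243]
eef_rot: [-3.141, -0.0, 2.621]
force: [-0.2, -0.4, 0.3]
grip_width: 0.0467
```

```bash
python3 - <<'E'
from h import *
a=snap('top','t9'); b=snap('side','s9')
f=lambda c,r:cv2.resize(c['color'][r[1]:r[3],r[0]:r[2]],(800,300),interpolation=cv2.INTER_CUBIC)
cv2.imwrite('pics/fin.png',cv2.cvtColor(np.vstack([f(a,(200,120,460,290))[:, :],f(b,(200,140,500,340))]),cv2.COLOR_RGB2BGR))
E
```

```text
(no output)
```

View pics/fin.png

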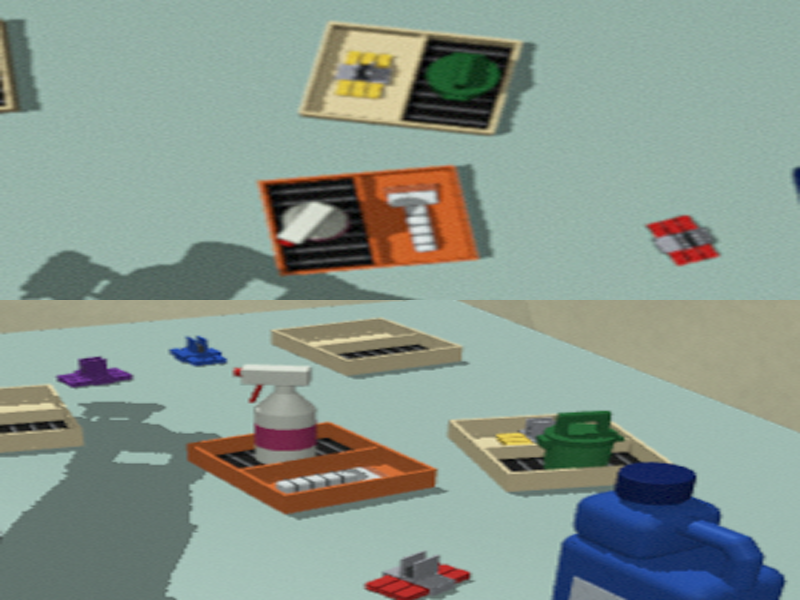

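```bash
python3 - <<'E'
from h import *
a=load('top0')['color'].astype(int);b=load('t9')['color'].astype(int)
for n,(x0,y0,x1,y1) in dict(red=(400,232,445,280),jug=(450,195,535,245)).items(): print(n,(abs(a-b)[y0:y1,x0:x1].max(2)>60).sum())
print(job.hand_in())
E
```

```text
red 0
jug 0
the job is handed in; nothing more can be done
None
```

Both kits are made up and the job is handed in, at about 23.5 s of the 106 s allowed; the hand-in reports no verdict.

- **Orange tray:** the spray bottle is on the mat and the scraper is in the plain compartment.
- **Cream tray (the rightmost):** the peg tub is on the mat and the yellow clip is in the plain compartment.

- **Final look:** the top and side pictures show the bottle and tub upright and the scraper and clip flat. The arm stood clear of everything.
- **Placing:** by the arm's readout, each thing was let go within about 3 mm of its measured compartment centre and 1–3 mm above contact. I did not measure the final tilts.
- **Red clip and jug:** comparing the first and last top pictures showed no changed pixels around either one.

Two arm commands were refused as invalid early on because their rows left out a value. They did not move the arm, and none of the checks I ran failed or disagreed.

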